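# Load the steriliser rack and set the vent cap

### The job

Load the low steel steriliser rack: stand the loose short square jar and the tall square bottle upright in its two empty bays, in a row with the jar already there, lowering them in rather than dropping them. Then screw the tall bottle's loose cap down until it bottoms out, back it off a quarter turn so that the bottle can vent, and finish with the gripper still holding the cap at that setting. Keep both upright and leave everything else on the bench where it is.

Things in the scene. Friction and masses are not known exactly. Their poses are not given: they have to be found in the camera images.
- rack: Low steel rack, fixed to the bench, 85 (its x) x 280 (its y) mm. Deck 30 mm above the bench, with three square bays in a row along its y, 90 mm apart centre to centre. Each bay is 55 x 55 mm inside, with walls 4 mm thick and 20 mm high above the deck (tops 50 mm above the bench). Origin on the bench under the middle bay; z up.
- bay0 (a point): Centre of the deck floor of the end bay at the rack's -y end; empty at the start. Axes as the rack's.
- bay1 (a point): Centre of the deck floor of the middle bay; empty at the start. Axes as the rack's.
- row_jar: Short square jar like the loose one, already standing in the third bay (the rack's +y end). To be left there. Origin at the centre of its underside.
- jar: Loose short square jar on the bench: amber glass body 50 x 50 x 60 mm high, round white lid 44 mm diameter, 76 mm high in all, closed for good, 0.15 to 0.3 kg. Origin at the centre of its underside, x and y square to its sides, z up.
- bottle: Loose tall square bottle on the bench: amber glass body 50 x 50 x 75 mm high, with a white ribbed screw cap on a short neck; cap top 112 mm above the foot when fully home; 0.25 to 0.5 kg. Origin at the centre of its underside, x and y square to its sides, z up. A bay keeps it from turning, but for about 0.1 rad of play either way. Either empty bay will do.
- cap: The tall bottle's round screw cap, 40 mm diameter, 26 mm high, with a 17 mm rib on top running from near the centre out along its +x (standing 4 mm proud). Origin on the bottle's axis at the centre of the cap's underside, 86 mm above the bottle's foot when fully home. It stays on the thread.
- cap_turn (a joint): Turn of the cap on the bottle (rad): 0 = fully home, bottomed out against a firm stop; grows as the cap is unscrewed, counter-clockwise seen from above. Starts 1.9 to 2.9 (loose). A right-hand thread of 4 mm a turn: the cap sinks 0.64 mm per rad on the way to 0. It turns easily (about 0.04 N m) and stays where it is left; the thread ends at 3.6. A quarter turn is 1.57.
- flask: Bystander: small round flask with stopper on a cork ring (ring 80 dia), 122 high (sizes in mm). To be left alone. Origin at the centre of its underside.
- round_jar: Bystander: round clear jar, 60 dia, 65 high (sizes in mm). To be left alone. Origin at the centre of its underside.
- beaker: Bystander: open beaker, 70 dia, 85 high (sizes in mm). To be left alone. Origin at the centre of its underside.
- calculator: Bystander: black pocket calculator lying flat, 80 x 150 x 16 (sizes in mm). To be left alone. Origin at the centre of its underside.
- spatula: Bystander: thin steel lab spatula lying flat, 7 dia rod with a 12 wide blade, 190 long (sizes in mm). To be left alone. Origin at the centre of its underside.
- vial: Bystander: small round amber vial, 28 dia, 50 high (sizes in mm). To be left alone. Origin at the centre of its underside.
- wash_bottle: Bystander: round white wash bottle, 68 dia, 160 high (sizes in mm). To be left alone. Origin at the centre of its underside.

How it is judged:
On the way, in this order (a step that is already met when the one before it is completed fails the run):
1. the jar and the tall bottle both stand in the two empty bays, upright and down on the deck ((horizontal distance between jar and bay0 below 0.007 m or horizontal distance between jar and bay1 below 0.007 m) and z of jar in the frame of bay0 between -0.006 and 0.006 m and angle between each of jar, bottle's own z axis and vertical below 0.12 rad and (horizontal distance between bottle and bay0 below 0.007 m or horizontal distance between bottle and bay1 below 0.007 m) and z of bottle in the frame of bay0 between -0.006 and 0.006 m), for 0.2 s.
2. the cap is screwed down until it bottoms out, with the bottle in its bay (value of joint cap_turn below 0.08 rad and (horizontal distance between bottle and bay0 below 0.007 m or horizontal distance between bottle and bay1 below 0.007 m) and z of bottle in the frame of bay0 between -0.006 and 0.006 m and angle between bottle's own z axis and vertical below 0.12 rad), for 0.1 s.
3. the cap is backed off a quarter turn (value of joint cap_turn between 1.27 and 1.87 rad), for 0.1 s.
At the end, for the whole second after the job is handed in: The jar and the tall bottle stand in the two empty bays (within 7 mm of the bay's centre, foot within 6 mm of the deck, upright within 0.12 rad); the cap rests a quarter turn from bottoming out (1.27 to 1.87 rad) and does not turn; the fingers grip it (more than 3 N) (all of step 1 and all of step 3 and contact force between the fingers and cap above 3 N and velocity of joint cap_turn between -0.1 and 0.1 rad/s); the arm keeps its last pose, push and grip.
It fails at once if the jar or the bottle is tipped by more than 0.6 rad (angle between any of jar, bottle's own z axis and vertical above 0.6 rad).
It fails at once if the jar or the bottle is dropped into a bay: falling free of the fingers while more than 12 mm above the deck (((horizontal distance between jar and bay0 below 0.04 m or horizontal distance between jar and bay1 below 0.04 m) and z of jar in the frame of bay0 above 0.012 m and linear speed of jar above 0.1 m/s and contact force between the fingers and jar below 0.1 N) or ((horizontal distance between bottle and bay0 below 0.04 m or horizontal distance between bottle and bay1 below 0.04 m) and z of bottle in the frame of bay0 above 0.012 m and linear speed of bottle above 0.1 m/s and contact force between the fingers and bottle below 0.1 N)).
It fails at once if a bystander is moved by more than 30 mm, or the jar already in the rack by more than 15 mm (distance of any of flask, round_jar, beaker, calculator, spatula, vial, wash_bottle from where it was at the start of the episode above 0.03 m or distance of row_jar from where it was at the start of the episode above 0.015 m).
It also fails if it takes over 70 s, if anything falls off the work surface, if the arm or the gripper's body presses on something with over 40 N, if the wrist force passes 120 N, or if a joint passes its speed limit or range.

### The arm

A 7-joint arm with a two-finger parallel gripper is mounted at the origin on the work surface. World frame = base frame: x ahead of the robot, y to its left, z up, the work surface at z = 0. Lengths are in m, angles in rad, forces in N, time in s.
With the tool pointing down it reaches from about 0.425 to 0.825 m from the base axis. Payload 3.6 kg.
Tool frame: the origin (TCP) lies where the fingers leave the gripper's body, on its centre line; the fingertips stand 73 mm ahead of it and the grasp point (between the pads) lies 54 mm ahead of it; z points along the fingers, y is the line along which they close (so a half turn about z gives the same grasp; the last joint's range is limited). The gripper opens to 85 mm and grips with 20 to 120 N. Pads are 22 mm wide; open, the fingers measure 114 mm over their backs; the gripper's body (76 mm by 85 mm) begins 54 mm behind the grasp point. The pads swing forward as they close: fully open they stand 13 mm farther back than shut.
Start: joints at [-1.21, 0.615, -0.013, 1.423, 0.008, 1.103, -0.04], TCP at [0.246, 0.602, 0.304] pointing down, gripper open.
Joint ranges: [-3.12, 3.12], [-0.3, 2.06], [-1.34, 1.32], [0.26, 2.42], [-1.36, 4.5], [0.01, 1.98], [-2.84, 2.84]. Speed limits (rad/s): [2.79, 2.79, 3.14, 3.14, 3.14, 3.14, 3.14].

### API

Orientations are given as a unit quaternion [x, y, z, w].
In Python, from station import arm, snapshot, camera_info, ticket gives the robot as it stands. Calls block until the motion is done:
- arm.movep(position, orientation): joint-space move of the TCP to a pose.
- arm.line_to(position, velocity=0.15, ori=None): straight line of the TCP; ori=None keeps the orientation; velocity is the mean speed in m/s.
- arm.move_j(angles): joint-space move.
- arm.move_gripper(opening, effort=None): opening from 0.0 (shut) to 1.0 (fully open); effort is the grip in N (None keeps the last); returns when the fingers have stopped.
- arm.pause(seconds).
- arm.ik(position, orientation): joint angles nearest the present ones, or None.
- snapshot(name): name is "scene" or "top" or "wrist"; returns the picture (400x640x3 uint8, blue, green, red); there is no depth.
- camera_info(name): a dict with "fx", "fy", "cx", "cy" (pixels), "R" (3x3) and "t" (3): a world point X has camera coordinates R X + t; the wrist camera has in their place "T_tool_cam" (4x4, takes a point from camera to tool coordinates, whose origin is the TCP and whose axes are the flange's). Camera axes: x right, y down, z forward; pixel columns grow to the right and rows downward; lengths in m; the calibration is good to about 2 mm. The wrist camera is an equidistant fisheye: a pixel r from the principal point sees the ray r / f radians off the axis. A picture is of the moment at which its call begins: read the wrist's pose just before it. camera_info takes no time and is no camera call.
A pose or a line that the arm cannot do raises arm.MotionError and nothing moves.
- ticket.finish_job(): hands the job in; it is judged then, once.
Readings, each from a call of its own:
- arm.read_time(): time.
- arm.read_joint_positions(): joint angles.
- arm.read_dq(): joint speeds.
- arm.read_effort(): joint torques, N m.
- arm.read_tool_pos(): TCP position.
- arm.read_eef_rot(): TCP orientation.
- arm.read_ft_force(): force on the tool from outside, world axes, zero at the start.
- arm.read_wrist_torque(): the same for the moment, N m.
- arm.read_opening(): opening from 0.0 (shut) to 1.0 (fully open).
- arm.read_finger_force(): force on a finger pad.
Only numpy, scipy, OpenCV 4.12 (cv2) and the standard library are available. Lean on these libraries where they do the work, as an engineer would, in place of code of your own. Each camera call takes 0.05 s, during which the arm holds its last target. There are 200 camera calls.

## Working session

There is one attempt and no reset: what is moved stays moved. The work goes in short steps, each a Python script; the robot and the scene stay as the last script left them, time stands still between calls to the robot, and variables do not carry over. Pictures are saved under pics/ and viewed, at most 10 in all, crops included, and the job is handed in when it is done.

```bash
ls; mkdir -p pics; python3 - <<'E'
from station import *
import cv2
for n in("top","scene","wrist"):
    cv2.imwrite(f"pics/{n}0.png",snapshot(n)); print(n,camera_info(n))
print(arm.read_tool_pos(),arm.read_eef_rot(),arm.read_time())
E
```

```text
pics
top {'fx': 400.4899203326107, 'fy': 400.4899203326107, 'cx': 314.70533378359374, 'cy': 195.59046073887828, 'R': array([[-0.01928475, -0.99981294, -0.00147835],
       [-0.98701546,  0.0192737 , -0.15946472],
       [ 0.15946339, -0.00161609, -0.98720252]]), 't': array([0.06055383, 0.53966271, 0.92753282])}
scene {'fx': 394.3569824181305, 'fy': 394.3569824181305, 'cx': 315.8097329981269, 'cy': 195.59847029900766, 'R': array([[-0.32331167,  0.94622362,  0.01142006],
       [ 0.6243608 ,  0.22237306, -0.74881494],
       [-0.71108589, -0.23497038, -0.66268075]]), 't': array([ 0.14795588, -0.29571366,  1.58663937])}
wrist {'fx': 309.70691628693146, 'fy': 309.70691628693146, 'cx': 317.7153176204997, 'cy': 200.5049473163374, 'T_tool_cam': array([[ 8.02310912e-05, -9.53507963e-01, -3.01367811e-01,
         7.67776509e-02],
       [ 9.99999751e-01, -1.34632108e-04,  6.92190243e-04,
        -2.97072478e-04],
       [-7.00582692e-04, -3.01367792e-01,  9.53507715e-01,
        -7.08724738e-02],
       [ 0.00000000e+00,  0.00000000e+00,  0.00000000e+00,
         1.00000000e+00]])}
[0.245594   0.60133489 0.30300672] [ 1.92652585e-01  9.81266516e-01 -9.79542918e-04 -2.13251947e-04] 0.15
```

View pics/top0.png

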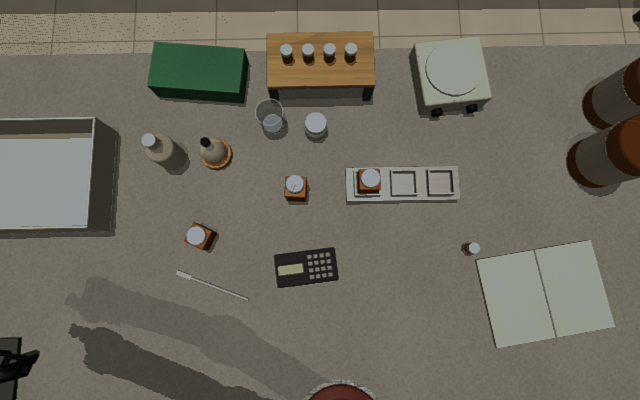

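View pics/scene0.png

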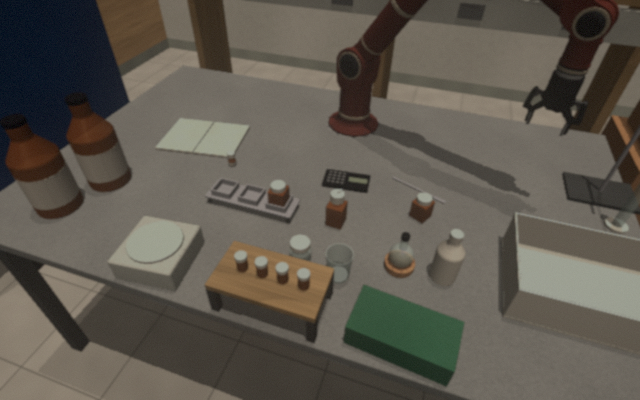

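The top view shows the loose jar at (200,236), the bottle at (296,187), the row jar at (370,181), and the empty bays at (403,183) and (440,182). The wash bottle, flask, beaker, round jar and calculator stand around them. Next I'll get coarse rays and then wrist views.

```bash
cat > h.py <<'E'
from station import *
import numpy as np, cv2
from scipy.spatial.transform import Rotation as Ro
def ray(n,uv,pose=None):
    """origin and unit direction (world) of the ray of pixel uv"""
    c=camera_info(n); x=(uv[0]-c['cx'])/c['fx']; y=(uv[1]-c['cy'])/c['fy']
    if n!='wrist':
        d=c['R'].T@np.array([x,y,1]); return -c['R'].T@c['t'],d/np.linalg.norm(d)
    r=np.hypot(x,y); s=np.sinc(r/np.pi); d=np.array([x*s,y*s,np.cos(r)])
    p,q=pose; R=Ro.from_quat(q).as_matrix(); T=c['T_tool_cam']
    return np.array(p)+R@T[:3,3],R@T[:3,:3]@d
def onplane(rd,z): o,d=rd; return o+d*(z-o[2])/d[2]
def project(X,pose):
    """wrist pixel of a world point"""
    c=camera_info('wrist'); p,q=pose; R=Ro.from_quat(q).as_matrix(); T=c['T_tool_cam']
    v=T[:3,:3].T@(R.T@(np.array(X)-p)-T[:3,3]); h=np.hypot(v[0],v[1]); a=np.arctan2(h,v[2])
    return np.array([c['cx']+c['fx']*a*v[0]/h,c['cy']+c['fy']*a*v[1]/h])
def meet(rays):
    """least squares point nearest to the rays, and the residual"""
    A=[np.eye(3)-np.outer(d,d) for o,d in rays]; b=sum(a@o for a,(o,d) in zip(A,rays))
    X=np.linalg.solve(sum(A),b); return X,max(np.linalg.norm(a@(X-o)) for a,(o,d) in zip(A,rays))
def down(yaw):
    """tool down, tool x at yaw in the world"""
    return Ro.from_matrix(np.array([[np.cos(yaw),np.sin(yaw),0],[np.sin(yaw),-np.cos(yaw),0],[0,0,-1]])).as_quat()
def look(name):
    pose=(np.array(arm.read_tool_pos()),np.array(arm.read_eef_rot())); im=snapshot('wrist')
    cv2.imwrite(f'pics/{name}.png',im); np.savez(f'pics/{name}.npz',p=pose[0],q=pose[1]); return im,pose
def load(name):
    z=np.load(f'pics/{name}.npz'); return cv2.imread(f'pics/{name}.png'),(z['p'],z['q'])
E
python3 - <<'E'
from h import *
P=dict(jar=(200,237,.076,422,198),bottle=(295,184,.112,337,195),row=(370,177,.106,278,185),bay1=(403,183,.03,251,194),bay0=(440,182,.03,224,187),vial=(474,248,.05,232,156),flask=(207,142,.122,406,238),wash=(150,140,.16,457,235),calc=(306,267,.016,346,180),rj=(316,121,.065,300,240),bk=(270,112,.085,339,250),spA=(178,273,0,0,0),spB=(247,298,0,0,0))
for k,(u,v,z,a,b) in P.items():
    r=ray('top',(u,v)); print(k,onplane(r,z).round(3), *( [x.round(3) if hasattr(x,'round') else x for x in meet([r,ray('scene',(a,b))])] if a else []))
print(Ro.from_quat(arm.read_eef_rot()).as_matrix().round(3), camera_info('wrist')['T_tool_cam'][:3,:3]@[0,0,1])
E
```

```text
jar [0.444 0.316 0.076] [0.445 0.322 0.062] 0.001
bottle [0.557 0.094 0.112] [0.559 0.095 0.102] 0.001
row [ 0.571 -0.077  0.106] [ 0.572 -0.077  0.1  ] 0.0
bay1 [ 0.57  -0.169  0.03 ] [ 0.569 -0.169  0.036] 0.001
bay0 [ 0.571 -0.26   0.03 ] [ 0.57  -0.259  0.038] 0.002
vial [ 0.407 -0.323  0.05 ] [ 0.407 -0.326  0.03 ] 0.004
flask [0.656 0.293 0.122] [0.661 0.301 0.105] 0.003
wash [0.652 0.407 0.16 ] [0.655 0.413 0.15 ] 0.002
calc [0.37  0.075 0.016] [0.37  0.075 0.005] 0.0
rj [0.722 0.043 0.065] [0.721 0.045 0.066] 0.001
bk [0.739 0.154 0.085] [0.738 0.154 0.088] 0.001
spA [0.362 0.39  0.   ]
spB [0.299 0.22  0.   ]
[[-0.926  0.378 -0.001]
 [ 0.378  0.926 -0.002]
 [ 0.    -0.002 -1.   ]] [-3.01367811e-01  6.92190243e-04  9.53507715e-01]
```

```bash
python3 - <<'E'
from h import *
for i,(x,y,z) in enumerate([(.47,.33,.26),(.47,.24,.26),(.57,.12,.28),(.57,.02,.28),(.57,-.17,.25),(.57,-.25,.25)]):
    arm.movep([x,y,z],down(np.pi)); look(f'w{i}'); print(arm.read_time(),arm.read_tool_pos(),arm.read_joint_positions())
a=[cv2.imread(f'pics/w{i}.png') for i in (0,2,3,4)]
cv2.imwrite('pics/m.png',cv2.resize(np.vstack([np.hstack(a[:2]),np.hstack(a[2:])]),(800,500),interpolation=cv2.INTER_AREA))
E
```

```text
1.5333 [0.46907467 0.33193959 0.2602073 ] [-0.58934298  0.54428172 -0.09963271  1.70366111  0.0643101   0.89599091
  0.85887151]
2.0333 [0.46973338 0.24132093 0.2603308 ] [-0.44608387  0.47843811 -0.10187103  1.83160529  0.06188371  0.83334752
  0.99435322]
2.7583 [0.56935804 0.12259983 0.27969318] [-0.1890076   0.53438607 -0.09388621  1.65700552  0.05598779  0.95345792
  1.27228665]
3.2917 [0.56964268 0.02213431 0.28002973] [-0.01789535  0.51547562 -0.09034084  1.69192005  0.05303685  0.93668704
  1.44595351]
4.1333 [ 0.57112691 -0.16579464  0.25036799] [ 0.2965486   0.58366862 -0.07937091  1.65748679  0.05164745  0.90195571
  1.77489769]
4.6 [ 0.57088529 -0.24775488  0.25018863] [ 0.42098469  0.62394481 -0.07668222  1.57532963  0.05275141  0.94419463
  1.90145608]
```

View pics/m.png

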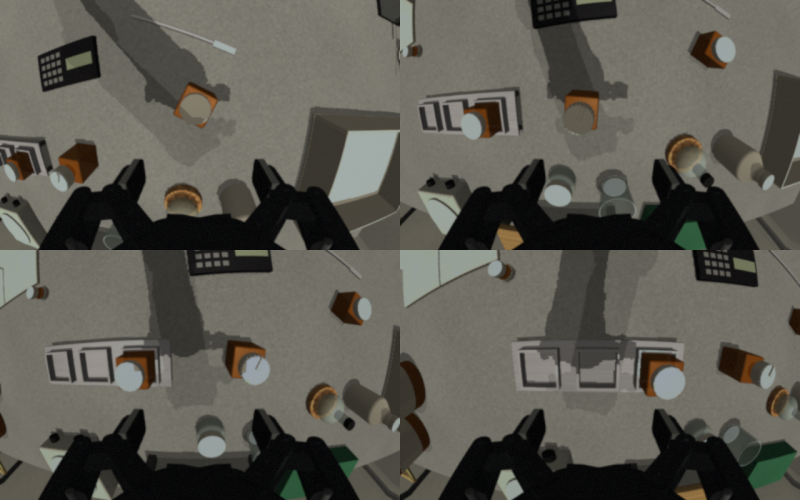

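The montage (0.625 scale) shows the jar in w0 at about (314,168) full-scale, the bottle in w2 at (291,180) and in w3 at (392,180), and the rack in w4 spanning (184..450, 140..224). I'll view enlarged crops to see the edges and the rib.

```bash
python3 - <<'E'
from h import *
def crop(n,u,v,w,h,s): return cv2.resize(cv2.imread(f'pics/{n}.png')[v:v+h,u:u+w],None,fx=s,fy=s,interpolation=cv2.INTER_CUBIC)
r1=np.hstack([crop('w0',265,115,100,100,2.66),crop('w2',240,130,100,100,2.66),crop('w3',340,130,100,100,2.66)])
r2=crop('w4',170,130,300,110,2.66)
cv2.imwrite('pics/c.png',np.vstack([r1,r2]))
E
```

```text
(no output)
```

View pics/c.png

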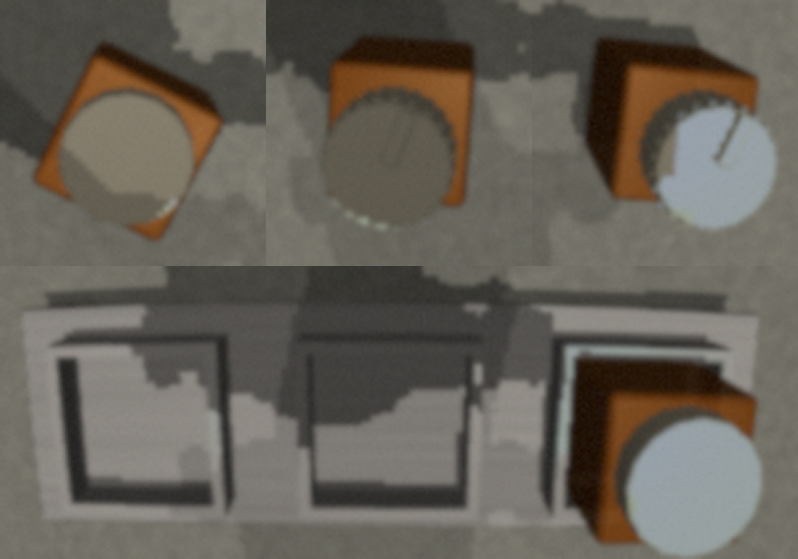

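Crop picture: jar lid centre at (127,155) and body corners (38,180), (157,238), (221,120), (100,58). The bottle cap centre is at (390,162) in w2 and (717,166) in w3, with the rib pointing up and to the right. The bay walls are clear. Next come the second views of the jar and rack.

```bash
python3 - <<'E'
from h import *
for n,X in(('w1',(.444,.318,.076)),('w5',(.57,-.17,.05)),('w3',(.57,-.17,.05))): print(n,project(X,load(n)[1]))
def crop(n,u,v,w,h,s): return cv2.resize(cv2.imread(f'pics/{n}.png')[v:v+h,u:u+w],None,fx=s,fy=s,interpolation=cv2.INTER_CUBIC)
u,v=project((.444,.318,.07),load('w1')[1]).astype(int)
print('offs',u-50,v-50)
a=crop('w1',u-50,v-50,100,100,2.66); a=np.hstack([a,np.zeros((266,532,3),np.uint8)])
cv2.imwrite('pics/c2.png',np.vstack([a,crop('w5',220,130,300,110,2.66)]))
E
```

```text
w1 [408.28202135 167.51170857]
w5 [403.17097493 190.85608526]
w3 [147.12022399 185.29390748]
offs 356 116
```

View pics/c2.png

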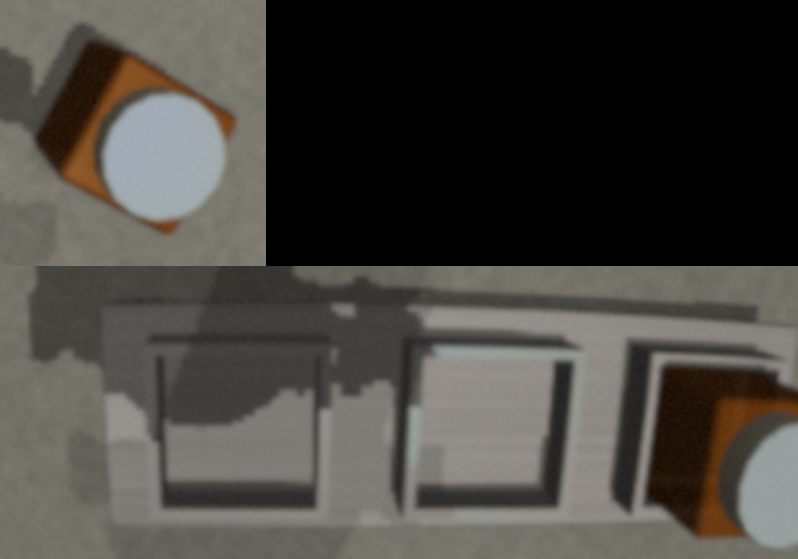

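w1: jar lid centre (164,156) and top-face corners (128,58), (236,120), (170,233), (65,178). w5 shows bay0's inner rim at x 155..325 and bottom 508. Now the computation.

```bash
python3 - <<'E'
from h import *
S=2.66
O={'J0':('w0',265,115,0,0),'J1':('w1',356,116,0,0),'B2':('w2',240,130,266,0),'B3':('w3',340,130,532,0),'R4':('w4',170,130,0,266),'R5':('w5',220,130,0,266)}
def R(k,uv):
    n,ou,ov,cu,cv=O[k]; return ray('wrist',((uv[0]+.5-cu)/S-.5+ou,(uv[1]+.5-cv)/S-.5+ov),load(n)[1])
def p2(t,a,b):
    X,e=meet([R(*a),R(*b)]); print(t,X.round(4),round(e,4)); return X
p2('jar lid',('J0',(127,155)),('J1',(164,156)))
cJ=[p2('jar c',('J0',a),('J1',b)) for a,b in zip([(100,58),(221,120),(157,238),(38,180)],[(128,58),(236,120),(170,233),(65,178)])]
print('jar mean',np.mean(cJ,0)); 
for i in range(4): d=cJ[(i+1)%4]-cJ[i]; print('edge',np.linalg.norm(d[:2]).round(4),np.degrees(np.arctan2(d[1],d[0])).round(1))
for k,cs in(('J0',[(100,58),(221,120),(157,238),(38,180)]),('J1',[(128,58),(236,120),(170,233),(65,178)])):
    c=np.array([onplane(R(k,x),.06) for x in cs]); print(k,'plane mean',c.mean(0).round(4),[np.degrees(np.arctan2(*(c[(i+1)%4]-c[i])[1::-1])).round(1) for i in range(4)])
C=p2('cap',('B2',(390,162)),('B3',(717,166)))
p2('rib end',('B2',(413,108)),('B3',(742,108)))
p2('TL',('B2',(332,64)),('B3',(628,62)));p2('TR',('B2',(472,70)),('B3',(757,77)))
for k,cs,c0,re in(('B2',[(332,64),(472,70),(465,205)],(390,162),(413,108)),('B3',[(757,77),(628,62),(615,198)],(717,166),(742,108))):
    c=np.array([onplane(R(k,x),.075) for x in cs]); d=np.diff(c,axis=0); print(k,'bottle centre',((c[0]+c[2])/2).round(4),np.linalg.norm(d,axis=1).round(4),np.degrees(np.arctan2(d[:,1],d[:,0])).round(1))
    a=onplane(R(k,c0),.113);b=onplane(R(k,re),.116);print(' cap',a.round(4),'rib yaw',np.degrees(np.arctan2(*(b-a)[1::-1])).round(1))
p2('bay0 inner BR',('R4',(212,503)),('R5',(325,508)))
p2('bay1 inner BL',('R4',(304,507)),('R5',(411,508)))
p2('bay1 inner BR',('R4',(473,506)),('R5',(568,508)))
p2('bay1 outer/inner TL',('R4',(304,350)),('R5',(413,352)))
p2('rack corner near',('R4',(25,312)),('R5',(104,307)))
p2('rack corner far',('R4',(45,519)),('R5',(113,524)))
for k,cs in(('R4',[(304,430),(473,430),(388,507),(388,350),(60,357),(72,505),(212,505)]),('R5',[(155,430),(325,430),(240,509),(240,350),(572,350),(568,509)])):
    print(k,[onplane(R(k,x),.05)[:2].round(4) for x in cs])
print('deck edges',[onplane(R(*x),.03)[:2].round(4) for x in [('R4',(25,312)),('R4',(757,318)),('R4',(45,519)),('R5',(104,307)),('R5',(113,524))]])
print('deck floor',[onplane(R(*x),.03)[:2].round(4) for x in [('R4',(313,430)),('R4',(465,430)),('R4',(388,487)),('R5',(164,430)),('R5',(316,430)),('R5',(240,485))]])
E
```

```text
jar lid [0.4496 0.3273 0.0746] 0.0006
jar c [0.4199 0.318  0.0564] 0.0002
jar c [0.4398 0.3584 0.0609] 0.0001
jar c [0.4818 0.3374 0.0595] 0.0001
jar c [0.4611 0.2967 0.0608] 0.0005
jar mean [0.45063524 0.32763799 0.05941826]
edge 0.045 63.7
edge 0.047 -26.5
edge 0.0456 -117.0
edge 0.0464 152.7
J0 plane mean [0.4504 0.3277 0.06  ] [np.float64(62.8), np.float64(-26.9), np.float64(-117.0), np.float64(152.5)]
J1 plane mean [0.4508 0.3275 0.06  ] [np.float64(64.2), np.float64(-27.2), np.float64(-116.4), np.float64(154.5)]
cap [0.5606 0.0963 0.1114] 0.0004
rib end [0.5433 0.1035 0.1102] 0.0006
TL [0.5352 0.0733 0.0746] 0.0006
TR [0.5387 0.1211 0.0732] 0.0002
B2 bottle centre [0.561 0.096 0.075] [0.0477 0.0482] [87.1 -2.9]
 cap [0.5598 0.0965 0.113 ] rib yaw 156.6
B3 bottle centre [0.5611 0.0957 0.075 ] [0.0474 0.0489] [-94.9  -2.7]
 cap [0.5606 0.0958 0.113 ] rib yaw 163.6
bay0 inner BR [ 0.594  -0.2281  0.0627] 0.0004
bay1 inner BL [ 0.5974 -0.1972  0.0554] 0.0
bay1 inner BR [ 0.5971 -0.1387  0.0567] 0.0006
bay1 outer/inner TL [ 0.5446 -0.197   0.043 ] 0.0001
rack corner near [ 0.5303 -0.3059  0.0299] 0.0001
rack corner far [ 0.6134 -0.3064  0.0317] 0.0001
R4 [array([ 0.5713, -0.1969]), array([ 0.5711, -0.1389]), array([ 0.5994, -0.168 ]), array([ 0.5434, -0.1682]), array([ 0.5443, -0.2839]), array([ 0.6001, -0.2855]), array([ 0.5992, -0.2311])]
R5 [array([ 0.5706, -0.2861]), array([ 0.5707, -0.2277]), array([ 0.5997, -0.2571]), array([ 0.5429, -0.2567]), array([ 0.5411, -0.1408]), array([ 0.6007, -0.1358])]
deck edges [array([ 0.5302, -0.3059]), array([ 0.5315, -0.0283]), array([ 0.6143, -0.3073]), array([ 0.5304, -0.3059]), array([ 0.614 , -0.3067])]
deck floor [array([ 0.577 , -0.1958]), array([ 0.5768, -0.1398]), array([ 0.5992, -0.1681]), array([ 0.5764, -0.2854]), array([ 0.5764, -0.2294]), array([ 0.5978, -0.2575])]
```

Measurements agree to about 1 mm:

| Item | Position (x, y) | Yaw / angle |
|---|---|---|
| Jar | (.4505, .3276) | 63° mod 90 |
| Bottle | (.561, .0959) | about −3.4°, cap_turn about 2.8 rad |
| bay1 | (.572, −.1673) | aligned with world |
| bay0 | (.572, −.257) | aligned with world |

Heights also match the text. The plan is to put the jar in bay1 and the bottle in bay0, closing the fingers along x so they stay clear of the row.

```bash
cat >> h.py <<'E'
def st(t=''): print(t,'t',round(arm.read_time(),2),'p',np.round(arm.read_tool_pos(),4),'F',np.round(arm.read_ft_force(),1),'open',round(arm.read_opening(),3),'pad',np.round(arm.read_finger_force(),1))
def trim(target,ori,v=.1):
    """settle on target, correcting the steady error once"""
    target=np.array(target); arm.line_to(target,v,ori); arm.pause(.3)
    e=target-arm.read_tool_pos()
    if np.linalg.norm(e)<.01: arm.line_to(target+e,.03,ori); arm.pause(.15)
    return e
def pick(xy,yaw,h,lift=.3):
    q=down(yaw); arm.move_gripper(1.0,60)
    arm.movep([*xy,h+.13],q); print('err',trim([*xy,h+.06],q)); arm.line_to([*xy,h],.1); arm.pause(.2); st('at')
    arm.move_gripper(0.0,60); st('gripped'); arm.line_to([*xy,h+.02],.05); arm.pause(.2); st('up'); arm.line_to([*xy,lift],.2); st('lifted')
E
python3 - <<'E'
from h import *
arm.line_to([.57,-.25,.33],.3)
pick((.4505,.3276),np.radians(63.2),.102)
arm.movep([.572,-.1673,.26],down(np.radians(89.8)))
look('j0')
print(trim([.572,-.1673,.195],down(np.radians(89.8)))); st('over'); print(arm.read_joint_positions().round(2))
look('j1')
cv2.imwrite('pics/j1b.png',cv2.resize(cv2.imread('pics/j1.png'),(800,500)))
E
```

```text
err [-0.00015598 -0.00017735 -0.00048838]
at t 10.11 p [0.4508 0.3279 0.1027] F [ 0.9  0.5 -0.1] open 1.001 pad 0.0
gripped t 10.53 p [0.4509 0.3278 0.1025] F [ 0.1 -0.1  2.8] open 0.574 pad 63.6
up t 11.28 p [0.4503 0.3275 0.1217] F [-0.   0.6 -1. ] open 0.579 pad 63.1
lifted t 12.32 p [0.4497 0.3273 0.2988] F [-0.2 -0.1 -2. ] open 0.571 pad 63.1
[-2.25262217e-04  9.72777800e-05 -5.50355707e-04]
over t 15.72 p [ 0.5718 -0.1672  0.1944] F [ 0.1  0.3 -2.6] open 0.577 pad 63.0
[ 0.07  0.67  0.29  1.72 -0.25  0.79  0.47]
```

View pics/j1b.png

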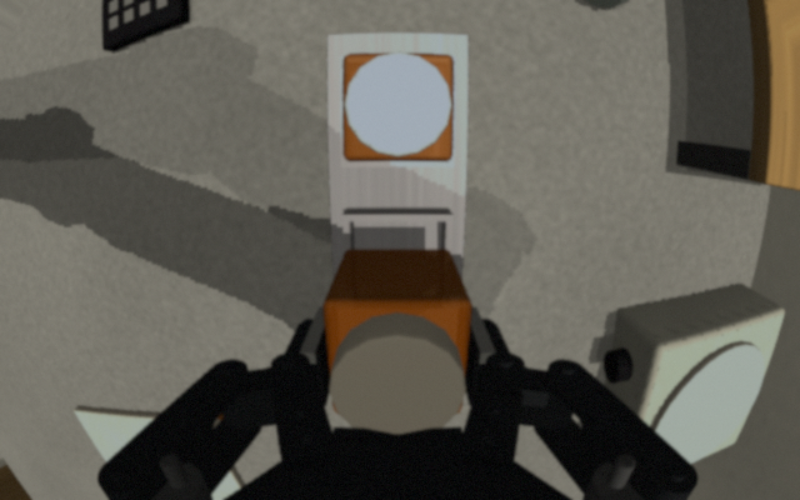

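The jar is held square and centred over the rack: its top spans 326–470, the row jar 344–453 and the rack 328–468, all centred near column 398. I'll check its y position from the lower front edge (row 250), then lower it.

```bash
cat >> h.py <<'E'
def lower(xy,z0,z1,yaw,fmax=6):
    """guarded descent from z0 to z1, stopping on contact"""
    q=down(yaw); arm.line_to([*xy,z0],.05,q); arm.pause(.3); f0=np.array(arm.read_ft_force()); z=z0
    while z>z1:
        z-=.002; arm.line_to([*xy,z],.03,q); arm.pause(.05); f=np.array(arm.read_ft_force())-f0
        if f[2]>fmax or np.hypot(f[0],f[1])>12: print('contact',round(z,4),f.round(1)); return False if z>z1+.008 else True
    return True
E
python3 - <<'E'
from h import *
P=load('j1')[1]
print('front bottom y',onplane(ray('wrist',(318,200),P),.0924),'rim centre x',onplane(ray('wrist',(318,169),P),.05), 'dark strip top', onplane(ray('wrist',(318,167.5),P),.05))
y=np.radians(89.8); xy=(.572,-.1673)
ok=lower(xy,.16,.129,y); st('down')
if ok:
    arm.move_gripper(.75); st('open'); arm.pause(.2); arm.line_to([*xy,.26],.15); st(); look('j2')
    cv2.imwrite('pics/j2b.png',cv2.resize(cv2.imread('pics/j2.png'),(800,500)))
E
```

```text
front bottom y [ 0.57221984 -0.14473469  0.0924    ] rim centre x [ 0.57230965 -0.13499923  0.05      ] dark strip top [ 0.57231314 -0.1339131   0.05      ]
contact 0.13 [-2.5 -0.7 15.1]
down t 21.42 p [ 0.5724 -0.1676  0.1324] F [-2.3  0.5 13.4] open 0.577 pad 64.9
open t 21.72 p [ 0.5718 -0.1672  0.1296] F [ 0.2 -1.   0.3] open 0.748 pad 0.0
 t 22.93 p [ 0.5714 -0.167   0.2591] F [ 0.1 -0.   0.1] open 0.755 pad 0.0
```

The jar is down on the deck: TCP at .1324 gives a foot height of 30 mm. Now the bottle.

```bash
python3 - <<'E'
from h import *
arm.line_to([.5714,-.167,.3],.3)
pick((.561,.0959),np.radians(86.6),.1228,.31)
arm.movep([.572,-.257,.29],down(np.radians(89.8)))
print(trim([.572,-.257,.205],down(np.radians(89.8)))); st('over')
look('b1')
cv2.imwrite('pics/b1b.png',cv2.resize(cv2.imread('pics/b1.png'),(800,500)))
E
```

```text
err [-1.89164383e-04 -9.42946957e-05 -4.92241966e-04]
at t 27.15 p [0.5614 0.0959 0.1235] F [ 0.7 -0.6  0.7] open 1.002 pad 0.0
gripped t 27.57 p [0.5613 0.0959 0.1233] F [ 0.5 -0.5  4. ] open 0.573 pad 64.4
up t 28.32 p [0.5608 0.0959 0.1425] F [-0.4  0.8 -3.4] open 0.571 pad 63.6
lifted t 29.31 p [0.5601 0.0959 0.3087] F [-0.6 -1.  -4. ] open 0.575 pad 63.6
[-1.15096800e-04  8.19071369e-05 -4.44883873e-04]
over t 32.33 p [ 0.5719 -0.2569  0.2045] F [ 0.7 -0.  -2.7] open 0.577 pad 63.6
```

View pics/b1b.png

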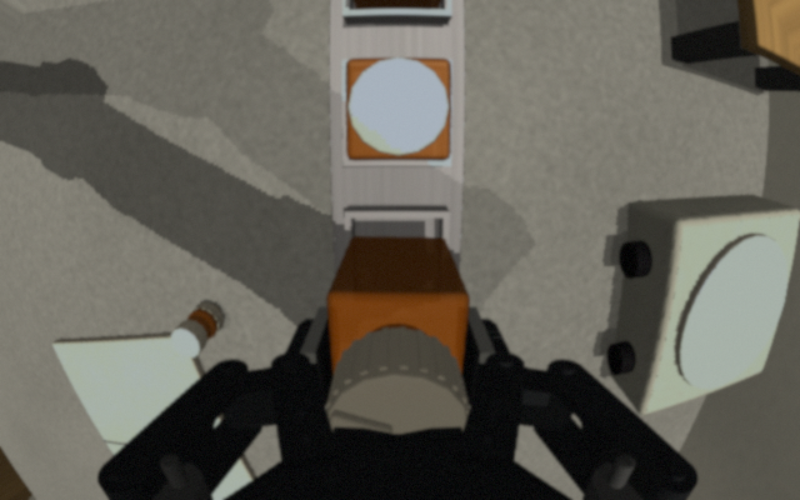

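The jar stands in bay1, and the bottle is held square over bay0 with the rib pointing image-left (about −x). Now the y check and lowering.

```bash
python3 - <<'E'
from h import *
P=load('b1')[1]
print('front bottom y',onplane(ray('wrist',(318,190.5),P),.0812)[:2],'rim y',onplane(ray('wrist',(318,168.5),P),.05)[:2])
y=np.radians(89.8); xy=(.572,-.257)
ok=lower(xy,.178,.1505,y); st('down'); print(ok)
if ok:
    arm.move_gripper(.75); st('open'); arm.pause(.2); arm.line_to([*xy,.27],.2); st(); print(arm.read_joint_positions().round(3)); look('b2')
    arm.line_to([.53,-.2,.27],.2);look('b3')
    cv2.imwrite('pics/b2b.png',np.hstack([cv2.imread(f'pics/{n}.png')[60:360,120:520] for n in('b2','b3')]))
E
```

```text
front bottom y [ 0.57233492 -0.23464593] rim y [ 0.57240325 -0.2264237 ]
contact 0.152 [-0.7  1.1  9.4]
down t 37.27 p [ 0.5722 -0.2572  0.1534] F [-1.5  0.6  5.4] open 0.575 pad 64.7
True
open t 37.57 p [ 0.5722 -0.2571  0.1519] F [-0.5 -0.2 -0.5] open 0.753 pad 0.0
 t 38.51 p [ 0.5714 -0.2565  0.2689] F [ 0.  -0.2 -0.9] open 0.748 pad 0.0
[ 0.189  0.629  0.338  1.549 -0.233  1.006  0.59 ]
```

View pics/b2b.png

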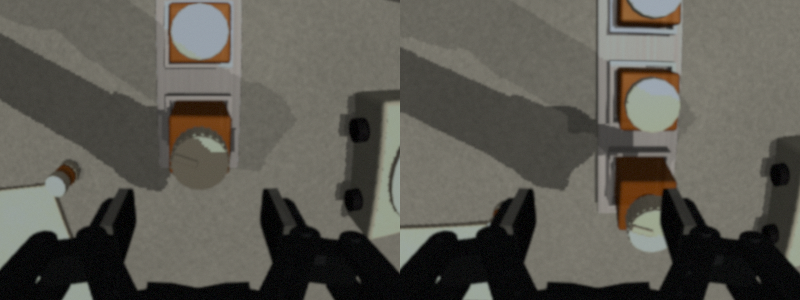

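The bottle stands in bay0 with its foot 30 mm above the bench, and the rib yaw is about 165°, so cap_turn is about 2.85. I'll screw down following the thread, and stop on wrist torque.

```bash
cat >> h.py <<'E'
def yaw_now():
    x=Ro.from_quat(arm.read_eef_rot()).as_matrix()[:,0]; return np.arctan2(x[1],x[0])
E
python3 - <<'E'
from h import *
xy=[.572,-.257]; z=.1855; y0=np.pi
arm.movep([*xy,.245],down(y0)); trim([*xy,.215],down(y0)); arm.line_to([*xy,z],.1); arm.pause(.1); st('at cap')
arm.move_gripper(0.0,60); st('grip'); t0=arm.read_wrist_torque()[2]; print(arm.read_joint_positions().round(2),t0)
a=0
while a<3.3:
    a+=.4 if a<2.3 else .06
    arm.movep([*xy,z-.00064*min(a,2.85)],down(y0-a))
    if a>2.3: arm.pause(.05)
    t=arm.read_wrist_torque()[2]-t0
    act=(y0-yaw_now())%(2*np.pi); print(round(a,2),round(act,3),'tz',round(t,3),'t',round(arm.read_time(),2))
    if abs(t)>.35: break
st('end'); print(arm.read_joint_positions().round(2),arm.read_wrist_torque())
E
```

```text
at cap t 42.03 p [ 0.5724 -0.2572  0.1861] F [-0.1 -0.2 -0.1] open 0.747 pad 0.0
grip t 42.38 p [ 0.5723 -0.2574  0.1863] F [-0.8 -0.4  2.3] open 0.449 pad 59.9
[ 0.44  0.71 -0.1   1.62  0.09  0.82  1.88] -0.017106939321354223
0.4 0.396 tz -0.057 t 42.77
0.8 0.794 tz -0.047 t 43.17
1.2 1.194 tz -0.029 t 43.58
1.6 1.594 tz -0.03 t 43.98
2.0 1.994 tz -0.034 t 44.38
2.4 2.394 tz -0.083 t 44.83
2.46 2.454 tz -0.043 t 45.12
2.52 2.514 tz -0.021 t 45.42
2.58 2.574 tz -0.044 t 45.73
2.64 2.634 tz -0.038 t 46.02
2.7 2.694 tz 0.022 t 46.33
2.76 2.754 tz -0.008 t 46.62
2.82 2.814 tz -0.074 t 46.92
2.88 2.874 tz 0.065 t 47.23
2.94 2.932 tz 0.405 t 47.52
end t 47.52 p [ 0.5718 -0.2577  0.1842] F [-0.3 -0.4  7. ] open 0.453 pad 60.3
[-0.01  0.82  0.72  1.64 -0.64  0.94 -0.42] [-0.06745592  0.28927584  0.38809154]
```

Torque jumps at 2.93 rad, about where the vision put the stop (2.85 plus bay play). I'll press slightly further to confirm, hold, then back off by 1.57 plus half of the roughly 0.2 rad play.

```bash
python3 - <<'E'
from h import *
xy=[.572,-.257]; z=.1855-.00064*2.85; y0=np.pi
for a in(2.97,3.01):
    arm.movep([*xy,z],down(y0-a)); arm.pause(.1); print(a,round((y0-yaw_now())%(2*np.pi),3),arm.read_wrist_torque()[2])
arm.pause(.15); s=(y0-yaw_now())%(2*np.pi); print('stop',s)
b=0
for b in(.12,.4,.8,1.2,1.5,1.67):
    arm.movep([*xy,z+.00064*b],down(y0-s+b)); print(b,arm.read_wrist_torque()[2])
arm.pause(.4); st('end'); print(round(s-(y0-yaw_now())%(2*np.pi),3),arm.read_wrist_torque(),arm.read_dq().round(3))
look('f'); cv2.imwrite('pics/s1.png',snapshot('scene')); cv2.imwrite('pics/t1.png',snapshot('top'))
f=lambda n:cv2.imread(f'pics/{n}.png')
cv2.imwrite('pics/fin.png',np.vstack([cv2.resize(f('f')[40:290,120:520],(800,500))[:300],np.hstack([cv2.resize(f('s1')[130:230,190:320],(400,300)),cv2.resize(f('t1')[140:240,345:475],(400,300))])]))
E
```

```text
2.97 2.959 0.8517132503843869
3.01 2.996 1.5375181066917183
stop 2.995541851904716
0.12 0.033048652370983
0.4 -0.005454367025709783
0.8 -0.028234907943737154
1.2 0.05079122007762605
1.5 0.0561680739515899
1.67 0.0027360172014622014
end t 50.75 p [ 0.5723 -0.2577  0.1851] F [-0.7 -1.6  7.2] open 0.455 pad 60.5
1.664 [-0.2443123   0.12068508  0.07385964] [-0.     0.001 -0.001  0.001  0.001 -0.     0.001]
```

View pics/fin.png

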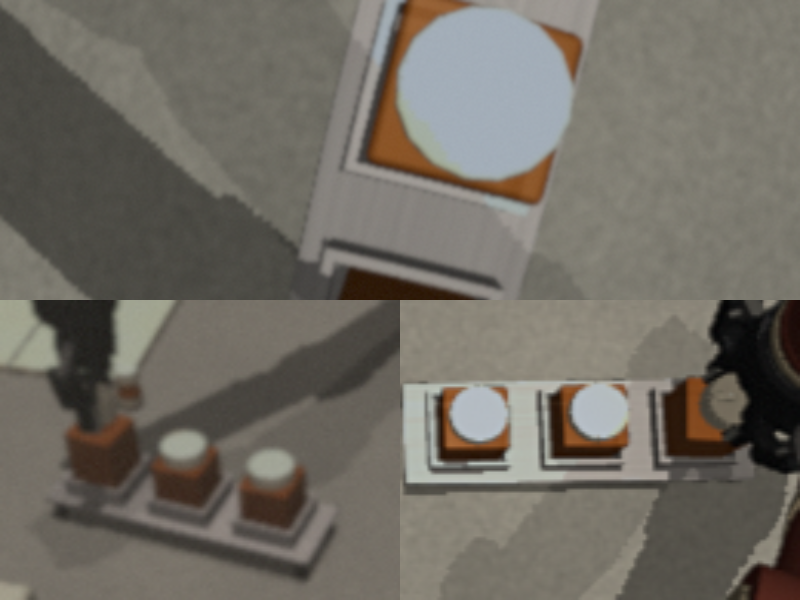

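All three stand upright in a row in the rack. The cap is held at roughly 1.5–1.66 rad off the stop with a steady 60 N grip, so I'll hand in.

```bash
python3 -c "
from station import *
print(ticket.finish_job())"
```

```text
the job is handed in; nothing more can be done
None
```

I handed the job in at about 51 s on the robot's clock, and no verdict came back: the jar is in bay1, the bottle is in bay0, and its cap was screwed to the stop, backed off about a quarter turn (estimated 1.5–1.66 rad), and is still gripped at about 60 N.

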